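Mount the green scent card on the shop's display rail

ROBOT

A 6-joint arm with a two-finger parallel gripper is mounted at the origin on the work surface. World frame = base frame: x ahead of the robot, y to its left, z up, the work surface at z = 0. Lengths are in m, angles in degrees, forces in N, time in s.
With the tool pointing down it reaches from about 0.275 to 0.85 m from the base axis. Payload 19 kg.
Tool frame: the origin (TCP) lies on the mounting face of the last link; the fingertips stand 173 mm ahead of it and the grasp point (between the pads) lies 155 mm ahead of it (robot.finger_overhang is the distance from the TCP to the fingertips, in m); z points along the fingers, y is the direction in which the jaws open and shut (so a half turn about z gives the same grasp; the last joint's range is limited). The gripper opens to 85 mm and grips with 20 to 120 N. Pads are 22 mm wide; open, the fingers measure 114 mm over their backs; the gripper's body (76 mm by 85 mm) begins 54 mm behind the grasp point. The pads swing forward as they close: fully open they stand 13 mm farther back than shut.
Start: joints at [-74.141, 8.623, 82.357, -0, 89.026, -7.678], TCP at [0.23, -0.527, 0.405] pointing down, gripper open.
Joint ranges: [-160.23, 160.23], [-39.13, 120.54], [6.94, 153.29], [-79.49, 259.48], [9.18, 160.14], [-161.06, 161.06]. Speed limits (degrees/s): [108.29, 108.29, 127.2, 172.46, 172.46, 172.46].

INTERFACE

Orientations are given as [roll, pitch, yaw] about the fixed x, y, z axes, in that order (R = Rz(yaw) Ry(pitch) Rx(roll)).
In Python, from rig import robot gives the robot as it stands. The module is installed in compiled form; this text tells all that it offers.
- The arm moves only by the shell command python3 -m jog 'ROWS' [OPENING] [FORCE]. ROWS is JSON, a list of rows, each an object with "dp": the shift along the tool's x, y, z in mm, a list of three; "yaw": the turn about the tool's z in degrees. In form: [{"dp": [x, y, z], "yaw": yaw}, ...]. A call has 1 to 5 rows; each row shifts and turns the pose as measured when the row begins, along the tool's axes as they then stand; what a row does not reach is not made up. A row lasts 1/10 s, in which the tool goes at most 50 mm and 8.59 degrees, less where a joint would pass 70% of its speed; a pose out of reach is approached as far as the arm can. A call is refused whole if a number of a shift passes 50 or a number of a turn 8.59, either way. A call with a gripper value outside its range is refused whole. OPENING is the closure, from -1 (fully open) to 1 (shut), set as the call begins (- or left out, the last holds). The fingers move at their own pace and stop on an object; FORCE is the grip in N (left out, the last holds). Time passes only in rows, so rows that do not move let the fingers close. It gives the time, the measured TCP pose, the force and the opening at its end, in the units of the state.
- robot.sense(): the state, without advancing time (a new reading comes with each control period).
- robot.get_image(name): name is "side" or "top" or "wrist"; returns (picture, depth): 480x640x3 uint8, red, green, blue; 480x640 float32, m along the optical axis (not along the pixel's ray), 0 where there is no reading.
- robot.camera_model(name): a dict with "K" (3x3 intrinsics, pixels), "view" (4x4, takes a point from world to camera coordinates); the wrist camera has in their place "tool_from_camera" (4x4, takes a point from camera to tool coordinates, whose origin is the TCP and whose axes are the flange's). Camera axes: x right, y up, looking along -z (the intrinsics and any distortion apply to the point x, -y, -z); pixel columns grow to the right and rows downward; lengths in m; the calibration is good to about 2 mm. A picture is of the moment at which its call begins: read the wrist's pose just before it. camera_model takes no time and is no camera call.
- robot.finish_job(): hands the job in, once; it reports no verdict.
The state is a dict: "time_s": time; "joints": joint angles; "joint_velocities": joint speeds; "effort": joint torques, N m; "eef_pos": TCP position; "ee_rot": TCP orientation; "contact_force": force on the tool from outside, world axes, zero at the start; "moment": the same for the moment, N m; "width": opening from 0.0 (shut) to 1.0 (fully open).
Only numpy, scipy, OpenCV 4.12 (cv2) and the standard library are available. Lean on these libraries where they do the work, as an engineer would, in place of code of your own. Each camera call takes 0.05 s, during which the arm holds its last target.

TASK

Slide the card carrier with the green card onto the dovetail display rail from its open end, fully home against the stop. Then tighten its brass side clamp knob by turning it clockwise (seen from above) as far as it goes. Leave the carrier with the orange card where it stands.

Things in the scene. Friction and masses are not known exactly. Their poses are not given: they have to be found in the camera images.
- card_green (a point): Centre of the only green card: an upright oak-framed block 14 mm thick (its x), 40 wide (y), 50 tall; grip it here. z up. It stands amid a loose black carriage 70 mm long (x), 72 wide, 34 high, underside 59 mm below this point, with a dovetail channel along x beneath, 24 deep, 28 wide at the bottom, flared at both ends. A side arm (+y, to 104 mm out) carries the clamp knob. In all 0.2 to 0.4 kg.
- knob_green (a point): On the vertical axis of the green carrier's clamp knob, at the height to grip: 85 mm from the card's centre along +y and 3 mm higher. The knob is an upright brass bar 40 mm long, 14 thick, 34 tall, on a steel stem 20 mm across; the bar's top is 13 mm above this point, its foot 21 mm and the arm 36 mm below. Axes are the carriage's; they do not turn with the knob.
- clamp_green (a joint): Angle of that knob in rad. 0: loose, bar along the carriage's x. It grows turning clockwise seen from above, to its stop at 1.4 (tight, bar nearly square across the carriage). Light friction, 0.05 N m; it stays where it is left.
- display_rail: Fixed rail. Origin: on the counter, mid plinth; plinth 310 (x) x 110 x 12 mm high, z up. Carriers slide on along +x, either end first, flat on the plinth. Bare from x -155 to -15: set down there in line, then push. Dovetail from tapered nose x -15 to stop face x +135: 20 high, foot 20 wide, top 44; side play 4. Stop 24 high over the plinth. Home: card centre at x +100, y 0, 71 mm up.
- card_orange (a point): Centre of the orange card on the other carrier, of the same make and size, axes as for the green one. To be left where it stands on the counter.

How it is judged:
By the outcome, as a careful person would: the job done as asked, in the order asked, and still so for the second after the job is handed in, with the robot touching nothing.
It also fails if it takes over 54 s, if anything falls off the work surface, if the arm or the gripper's body presses on something with over 40 N, if the wrist force passes 120 N, or if a joint passes its speed limit or range.

## Working session

There is one attempt and no reset: what is moved stays moved. The work goes in short steps, Python scripts to look and compute and a shell command to move; the robot and the scene stay as the last step left them, time stands still between calls to the robot, and variables do not carry over. Pictures are saved under pics/ and viewed, and the job is handed in when it is done.

```bash
mkdir -p pics; cat > h.py <<'E'
import numpy as np, cv2
from rig import robot
def save(n,f):
    s=robot.sense(); im,d=robot.get_image(n); cv2.imwrite('pics/'+f+'.png',im[:,:,::-1]); np.savez('pics/'+f+'.npz',im=im,d=d,pos=s['eef_pos'],rot=s['ee_rot']); return im,d,s
E
python3 - <<'E'
from h import *
for n in('side','top'): save(n,n+'0')
print(robot.sense())
for n in('side','top','wrist'): print(n,robot.camera_model(n))
E
```

```text
{'time_s': 0.1, 'joints': array([-7.41401714e+01,  8.64639410e+00,  8.23871541e+01, -1.40047515e-03,
        8.90282022e+01, -7.67732526e+00]), 'joint_velocities': array([ 0.01732535, -0.08777422, -0.12284445, -0.0021497 ,  0.0044548 ,
       -0.00635647]), 'effort': array([ 8.56719649e-03, -7.14367247e+01, -5.71796000e+01, -5.26373253e-05,
        7.07634274e-03, -1.03577220e-04]), 'eef_pos': array([ 0.22959331, -0.52713152,  0.40417151]), 'ee_rot': array([-1.79938616e+02, -6.86179327e-03,  2.35371747e+01]), 'contact_force': array([-0.29442697,  0.46391583,  0.33634793]), 'moment': array([-0.01023804, -0.01804196,  0.00427735]), 'width': 0.9987267921050621}
side {'K': array([[596.86658726,   0.        , 323.51802243],
       [  0.        , 596.86658726, 239.66432576],
       [  0.        ,   0.        ,   1.        ]]), 'view': array([[-0.79658097, -0.60411294,  0.02250136,  0.4856272 ],
       [ 0.35704918, -0.44011585,  0.82390165, -0.20822386],
       [-0.48782645,  0.66433846,  0.56628594, -0.89838559],
       [ 0.        ,  0.        ,  0.        ,  1.        ]])}
top {'K': arr
[... 234 characters left out ...]
847201, -0.0114641 ,  0.05405749, -0.51321862],
       [-0.05396174,  0.00850371,  0.99850679, -0.8072464 ],
       [ 0.        ,  0.        ,  0.        ,  1.        ]])}
wrist {'K': array([[341.20776835,   0.        , 324.15201561],
       [  0.        , 341.20776835, 239.27212557],
       [  0.        ,   0.        ,   1.        ]]), 'tool_from_camera': array([[ 6.42626073e-04,  9.48557510e-01,  3.16604230e-01,
         8.13914844e-02],
       [ 9.99999667e-01, -7.69094131e-04,  2.74488293e-04,
         9.57636657e-04],
       [ 5.03866386e-04,  3.16603948e-01, -9.48557687e-01,
         3.12079744e-02],
       [ 0.00000000e+00,  0.00000000e+00,  0.00000000e+00,
         1.00000000e+00]])}
```

View pics/side0.png

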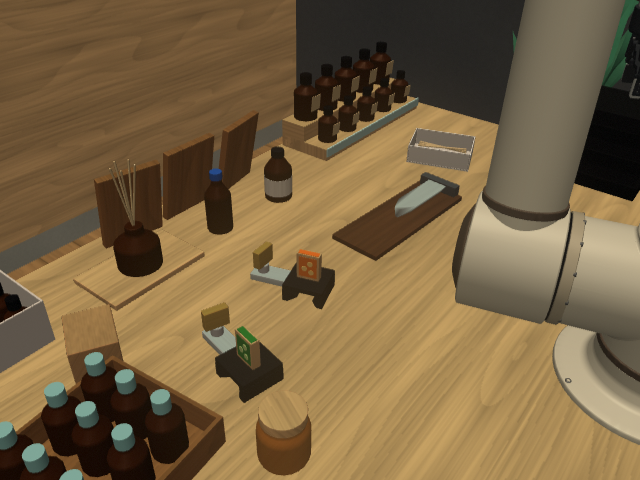

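View pics/top0.png

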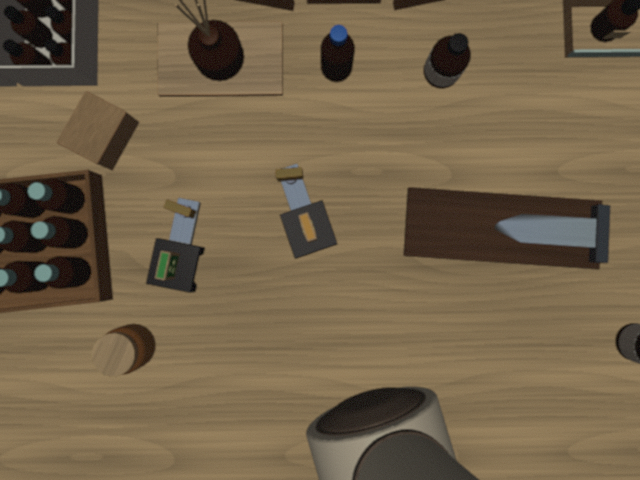

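The side view shows the green carrier around (250,350), orange around (308,270), and the rail with nose at lower left (375,245) and stop at (440,183). In the top view, green is at (168,264), its knob at (180,208), orange at (307,227), and the rail spans (405..608, 188..268) with the stop at right.

```bash
cat >> h.py <<'E'
def R_(rpy):
    from scipy.spatial.transform import Rotation as R
    return R.from_euler('xyz',rpy,degrees=True).as_matrix()
def cam(name,pos=None,rot=None):
    m=robot.camera_model(name);K=m['K']
    if 'view' in m: T=np.linalg.inv(m['view'])
    else:
        E=np.eye(4);E[:3,:3]=R_(rot);E[:3,3]=pos;T=E@m['tool_from_camera']
    return K,T
def rays(K,T,uv):
    uv=np.atleast_2d(uv).astype(float)
    d=np.c_[(uv[:,0]-K[0,2])/K[0,0],-(uv[:,1]-K[1,2])/K[1,1],-np.ones(len(uv))]
    return T[:3,3],d@T[:3,:3].T
def onplane(K,T,uv,z):
    o,d=rays(K,T,uv); return o+d*((z-o[2])/d[:,2])[:,None]
def cloud(K,T,d):
    v,u=np.indices(d.shape);o,r=rays(K,T,np.c_[u.ravel(),v.ravel()])
    return (o+r*d.ravel()[:,None]).reshape(*d.shape,3)
E
python3 - <<'E'
from h import *
f=np.load('pics/top0.npz');K,T=cam('top');P=cloud(K,T,f['d'])
for u,v in [(168,264),(180,208),(186,222),(152,255),(307,227),(290,174),(420,225),(480,228),(550,234),(602,234),(590,255),(300,300),(100,180)]: print(u,v,P[v,u].round(4))
im=f['im']
cv2.imwrite('pics/tz1.png',cv2.resize(im[150:310,130:350,::-1],None,fx=3.6,fy=3.6,interpolation=cv2.INTER_CUBIC))
cv2.imwrite('pics/tz2.png',cv2.resize(im[170:290,390:630,::-1],None,fx=3.3,fy=3.3,interpolation=cv2.INTER_CUBIC))
E
```

```text
168 264 [0.4699 0.3605 0.0795]
180 208 [0.551  0.3451 0.074 ]
186 222 [0.5344 0.3491 0.0253]
152 255 [0.4839 0.399  0.0323]
307 227 [0.5206 0.1604 0.0836]
290 174 [0.5992 0.1848 0.0736]
420 225 [ 0.5265 -0.0155  0.0122]
480 228 [ 0.5206 -0.11    0.0128]
550 234 [ 0.509  -0.2118  0.0323]
602 234 [ 0.5079 -0.2906  0.0353]
590 255 [ 0.476  -0.2797  0.018 ]
300 300 [ 4.104e-01  1.752e-01 -3.000e-04]
100 180 [0.6039 0.4896 0.0085]
```

View pics/tz1.png

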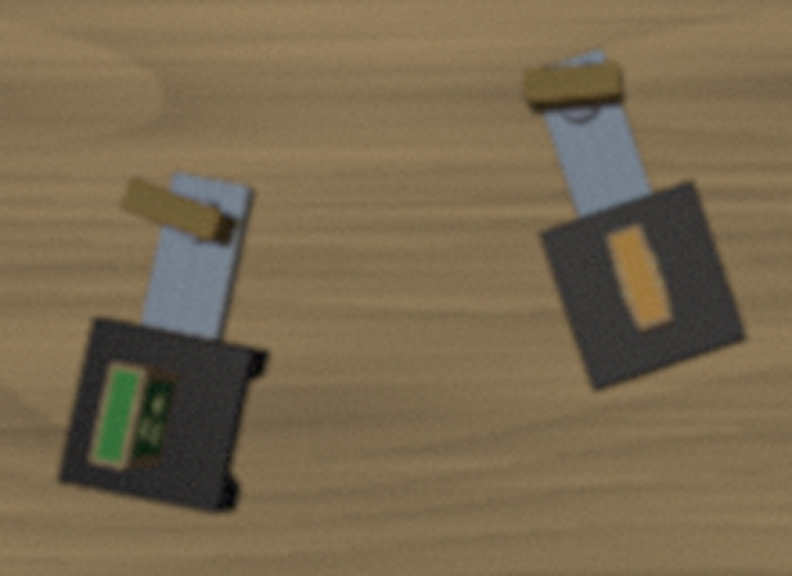

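View pics/tz2.png

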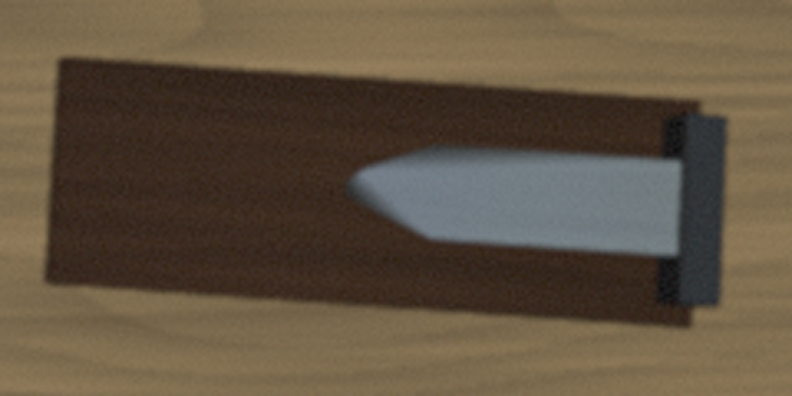

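```bash
python3 - <<'E'
from h import *
f=np.load('pics/top0.npz');K,T=cam('top');im=f['im'];P=cloud(K,T,f['d'])
hsv=cv2.cvtColor(im,cv2.COLOR_RGB2HSV)
# card top slab by height
for nm,(x0,x1,y0,y1) in dict(green=(.40,.52,.28,.44),orange=(.45,.57,.1,.22)).items():
    roi=(P[...,0]>x0)&(P[...,0]<x1)&(P[...,1]>y0)&(P[...,1]<y1)
    m=roi&(P[...,2]>.078)
    uv=np.argwhere(m)[:,::-1]; pp=onplane(K,T,uv,.084)[:,:2].astype(np.float32)
    print(nm,'cardtop',m.sum(),pp.mean(0),cv2.minAreaRect(pp), P[m][:,2].mean())
    m=roi&(P[...,2]>.029)&(P[...,2]<.039)&(hsv[...,2]<75)
    uv=np.argwhere(m)[:,::-1]; pp=onplane(K,T,uv,.034)[:,:2].astype(np.float32)
    print('  carriage',m.sum(),cv2.minAreaRect(pp),np.median(P[m][:,2]))
for nm,(x0,x1,y0,y1) in dict(gk=(.50,.62,.28,.44),ok=(.56,.66,.1,.25)).items():
    roi=(P[...,0]>x0)&(P[...,0]<x1)&(P[...,1]>y0)&(P[...,1]<y1)&(P[...,2]>.068)
    uv=np.argwhere(roi)[:,::-1]; pp=onplane(K,T,uv,.075)[:,:2].astype(np.float32)
    print(nm,roi.sum(),cv2.minAreaRect(pp),np.median(P[roi][:,2]))
roi=(P[...,0]>.42)&(P[...,0]<.62)&(P[...,1]>-.35)&(P[...,1]<.05)
m=roi&(P[...,2]>.008)&(P[...,2]<.017)
pp=P[m][:,:2].astype(np.float32);print('plinth',cv2.minAreaRect(pp),np.median(P[m][:,2]))
m=roi&(hsv[...,2]<80)&(P[...,2]>.006)
uv=np.argwhere(m)[:,::-1]
m2=roi&(P[...,2]>.027)&(P[...,1]>-.28);uv=np.argwhere(m2)[:,::-1];pp=onplane(K,T,uv,.032)[:,:2].astype(np.float32);print('rail top',cv2.minAreaRect(pp),np.median(P[m2][:,2]))
m3=roi&(P[...,2]>.034);uv=np.argwhere(m3)[:,::-1];pp=onplane(K,T,uv,.036)[:,:2].astype(np.float32);print('stop',cv2.minAreaRect(pp))
E
```

```text
green cardtop 312 [0.46840873 0.3668639 ] ((0.46839120984077454, 0.36663293838500977), (0.016232045367360115, 0.04013024643063545), 78.9213638305664) 0.08300278034915656
  carriage 1567 ((0.46858808398246765, 0.3661901354789734), (0.06986623257398605, 0.07071936875581741), 78.02745819091797) 0.03302681087624848
orange cardtop 1516 [0.50783396 0.13968587] ((0.5105266571044922, 0.14178040623664856), (0.9262611269950867, 0.6886726021766663), 89.5492935180664) 0.6957681452018999
  carriage 1663 ((0.5209782719612122, 0.16020381450653076), (0.07085918635129929, 0.06822539865970612), 17.941162109375) 0.03299201224818815
gk 267 ((0.5510863661766052, 0.3488714098930359), (0.040624700486660004, 0.013876802287995815), 68.50230407714844) 0.07392558139618377
ok 271 ((0.6010228395462036, 0.18720123171806335), (0.014795192517340183, 0.039764244109392166), 4.641366004943848) 0.0737056107702162
plinth ((0.5210390090942383, -0.14696642756462097), (0.3094751834869385, 0.1100507453083992), 85.40814208984375) 0.01111516414734176
rail top ((0.5176023244857788, -0.2124827802181244), (0.16039806604385376, 0.06259645521640778), 74.359375) 0.03107545701722897
stop ((0.514966607093811, -0.22487899661064148), (0.152096688747406, 0.08925356715917587), 85.1536865234375)
```

```bash
cat >> h.py <<'E'
def need(x,y,z,psi):
    "grasp point target (world), tool yaw psi -> remaining shift in current tool axes (mm) and tool yaw (deg)"
    s=robot.sense();R=R_(s['ee_rot']);tcp=np.array([x,y,z+.155])
    d=R.T@(tcp-s['eef_pos'])*1000
    ps=np.degrees(np.arctan2(R[1,0],R[0,0]))
    print('t',round(s['time_s'],2),'need dp',d.round(1),'yaw',round((ps-psi+180)%360-180,2),'psi',round(ps,2),'rpy',s['ee_rot'].round(2),'F',s['contact_force'].round(1),'M',s['moment'].round(2),'w',round(s['width'],3),'j',s['joints'].round(0))
E
python3 -m jog '[{"dp":[0,0,0],"yaw":8},{"dp":[0,0,0],"yaw":8},{"dp":[0,0,0],"yaw":8},{"dp":[0,0,0],"yaw":8},{"dp":[0,0,0],"yaw":3.5}]'
python3 -c "
from h import *
need(.4685,.3665,.20,-12)"
```

```text
time_s: 0.6
eef_pos: [0.2296, -0.5271, 0.4023]
ee_rot: [-179.8, 0.1, -13.3]
contact_force: [-0.4, -0.2, 0.4]
width: 0.996
t 0.6 need dp [  27.4 -924.4   50.9] yaw -1.28 psi -13.28 rpy [-1.7977e+02  1.3000e-01 -1.3280e+01] F [-0.4 -0.2  0.4] M [-0.05  0.    0.03] w 0.996 j [-74.   9.  82.   0.  89.  29.]
```

```bash

python3 -c "
from h import *
need(.54,-.147,.27,-12)"
python3 -m jog '[{"dp":[40,-30,0],"yaw":0},{"dp":[40,-30,0],"yaw":0},{"dp":[40,-30,0],"yaw":0},{"dp":[25,-43,0],"yaw":0},{"dp":[10,-49,0],"yaw":0}]'
python3 -c "
from h import *
need(.54,-.147,.27,-12)"
```

```text
t 0.6 need dp [ 214.8 -441.3  -21.4] yaw -1.28 psi -13.28 rpy [-1.7977e+02  1.3000e-01 -1.3280e+01] F [-0.4 -0.2  0.4] M [-0.05  0.    0.03] w 0.996 j [-74.   9.  82.   0.  89.  29.]
time_s: 1.1
eef_pos: [0.4246, -0.3884, 0.3997]
ee_rot: [-179.7, 0.3, -14.0]
contact_force: [0.9, -0.2, 0.1]
width: 1.0
t 1.1 need dp [  53.3 -262.3  -24.1] yaw -2.03 psi -14.03 rpy [-179.67    0.33  -14.03] F [ 0.9 -0.2  0.1] M [ 0.   -0.    0.03] w 1.0 j [-50.   9.  83.   0.  89.  54.]
```

```bash

python3 -m jog '[{"dp":[10,-48,-5],"yaw":-2},{"dp":[10,-49,-5],"yaw":0},{"dp":[10,-49,-5],"yaw":0},{"dp":[10,-49,-5],"yaw":0},{"dp":[10,-49,-4],"yaw":0}]'
python3 -m jog '[{"dp":[0,0,0],"yaw":0},{"dp":[0,0,0],"yaw":0}]'
python3 -c "
from h import *
need(.54,-.147,.27,-12)
save('wrist','w1')"
```

```text
time_s: 1.6
eef_pos: [0.5249, -0.1602, 0.4225]
ee_rot: [-179.5, 0.5, -12.0]
contact_force: [1.1, -0.5, 0.6]
width: 1.002
time_s: 1.8
eef_pos: [0.5265, -0.1547, 0.4227]
ee_rot: [-179.5, 0.5, -11.6]
contact_force: [-0.5, 0.2, -0.1]
width: 0.999
t 1.8 need dp [ 11.6 -10.2  -2.3] yaw 0.44 psi -11.56 rpy [-179.47    0.5   -11.56] F [-0.5  0.2 -0.1] M [0.01 0.02 0.04] w 0.999 j [-25.   5.  84.   0.  91.  77.]
```

View pics/w1.png

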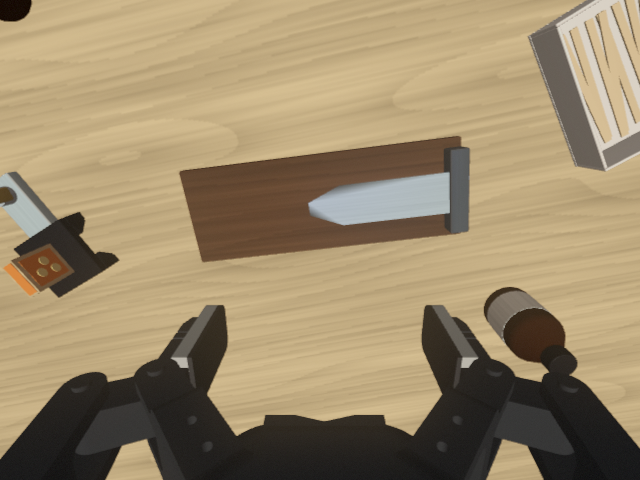

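The wrist view shows the plinth corners near (180,171), (460,137) and (202,262), the nose at (308,208) and the stop at (445–468,148–233).

```bash
python3 - <<'E'
from h import *
f=np.load('pics/w1.npz');K,T=cam('wrist',f['pos'],f['rot']);im=f['im'];P=cloud(K,T,f['d'])
roi=np.zeros(im.shape[:2],bool);roi[125:275,165:485]=1
m=roi&(P[...,2]>.006)&(P[...,2]<.0175)
pp=P[m][:,:2].astype(np.float32);print('plinth depth',cv2.minAreaRect(pp),np.median(P[m][:,2]), np.median(P[280:300,300:400,2]))
hsv=cv2.cvtColor(im,cv2.COLOR_RGB2HSV)
g=cv2.GaussianBlur(im,(3,3),0)
br=(roi&(hsv[...,1]>90)&(hsv[...,2]<125)).astype(np.uint8)
c=max(cv2.findContours(br,cv2.RETR_EXTERNAL,cv2.CHAIN_APPROX_NONE)[0],key=cv2.contourArea)[:,0]
pp=onplane(K,T,c,.012)[:,:2].astype(np.float32);print('plinth mask',cv2.minAreaRect(pp),cv2.boxPoints(cv2.minAreaRect(pp)))
# rail top
m=roi&(P[...,2]>.0285)&(P[...,2]<.0335);u=np.argwhere(m)[:,::-1]
u=u[(u[:,0]>350)&(u[:,0]<443)];q=onplane(K,T,u,.032)[:,:2]
c0=q.mean(0);w,v=np.linalg.eigh(np.cov((q-c0).T));d=v[:,1];print('rail top centre',c0,'dir',np.degrees(np.arctan2(d[1],d[0])),'width',np.ptp((q-c0)@v[:,0]))
m=roi&(P[...,2]>.0345)&(P[...,2]<.042);q=onplane(K,T,np.argwhere(m)[:,::-1],.036)[:,:2].astype(np.float32);print('stop',cv2.minAreaRect(q),np.median(P[m][:,2]))
for u,v in[(180,171),(460,137),(202,262),(308,208)]:print(onplane(K,T,[u,v],.012))
E
```

```text
plinth depth ((0.5216854214668274, -0.1493605375289917), (0.30940482020378113, 0.11047858744859695), 85.4747314453125) 0.011662042452480592 -0.0003807091484694103
plinth mask ((0.5230622887611389, -0.14910700917243958), (0.3067261278629303, 0.10930843651294708), 85.49736785888672) [[ 4.5653701e-01 -2.9770613e-01]
 [ 5.6550813e-01 -3.0628738e-01]
 [ 5.8958757e-01 -5.0789118e-04]
 [ 4.8061645e-01  8.0733597e-03]]
rail top centre [ 0.51588916 -0.22828219] dir 86.39165398037103 width 0.04511721283385518
stop ((0.514167070388794, -0.2406453788280487), (0.12453419715166092, 0.08888057619333267), 86.30406188964844) 0.03555601137323844
[[ 0.58879137 -0.00190963  0.012     ]]
[[ 0.56356977 -0.30608742  0.012     ]]
[[0.48005393 0.00836722 0.012     ]]
[[ 0.52002222 -0.13140706  0.012     ]]
```

```bash

python3 -c "
from h import *
need(.4685,.3665,.17,-12)"
python3 -m jog '[{"dp":[-16,-47,5],"yaw":0},{"dp":[-16,-47,5],"yaw":0},{"dp":[-16,-47,5],"yaw":0},{"dp":[-16,-47,5],"yaw":0},{"dp":[-16,-47,5],"yaw":0}]'
python3 -c "
from h import *
need(.4685,.3665,.17,-12)"
```

```text
t 1.85 need dp [-160.7 -498.2  103.9] yaw 0.4 psi -11.6 rpy [-179.45    0.5   -11.6 ] F [ 0.5  0.5 -0.1] M [-0.05  0.03 -0.03] w 1.0 j [-25.   5.  84.   0.  91.  77.]
time_s: 2.35
eef_pos: [0.4955, 0.0875, 0.3981]
ee_rot: [-179.6, 0.6, -12.6]
contact_force: [0.7, -0.3, -0.8]
width: 0.998
t 2.35 need dp [ -86.5 -265.9   76.1] yaw -0.59 psi -12.59 rpy [-179.56    0.59  -12.59] F [ 0.7 -0.3 -0.8] M [ 0.01 -0.1   0.01] w 0.998 j [  1.   0.  92.   1.  88. 104.]
```

```bash

python3 -m jog '[{"dp":[-15,-46,13],"yaw":0},{"dp":[-15,-46,13],"yaw":0},{"dp":[-15,-46,13],"yaw":0},{"dp":[-15,-46,13],"yaw":0},{"dp":[-15,-46,13],"yaw":-0.5}]'
python3 -m jog '[{"dp":[-8,-28,10],"yaw":0},{"dp":[0,0,0],"yaw":0},{"dp":[0,0,0],"yaw":0}]'
python3 -c "
from h import *
need(.4685,.3665,.17,-12)
save('wrist','w2')"
```

```text
time_s: 2.85
eef_pos: [0.4729, 0.3286, 0.335]
ee_rot: [-179.5, 0.4, -12.7]
contact_force: [1.3, -0.5, 1.2]
width: 1.001
time_s: 3.15
eef_pos: [0.4716, 0.3606, 0.3213]
ee_rot: [-179.7, 0.6, -12.6]
contact_force: [0.6, -0.1, 0.8]
width: 1.002
t 3.15 need dp [-4.3 -5.1 -3.6] yaw -0.61 psi -12.61 rpy [-179.71    0.65  -12.61] F [ 0.6 -0.1  0.8] M [-0.01 -0.02 -0.05] w 1.002 j [ 30.  13.  87.   1.  80. 132.]
```

View pics/w2.png

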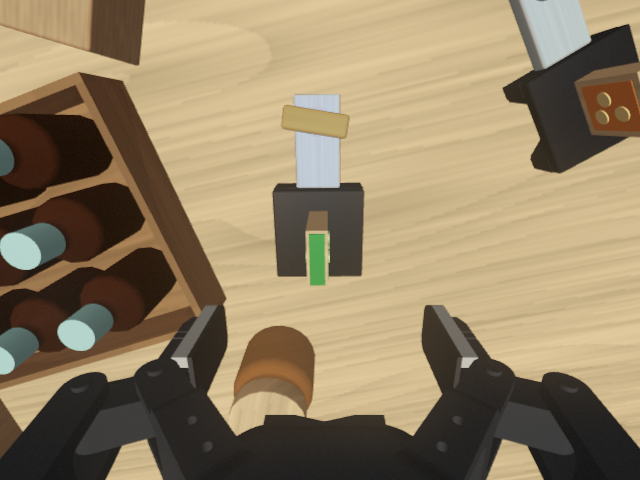

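The wrist view shows the carrier square under the gripper, with its card top at about (317,258), the knob at (315,122), a jar at (275,375) and the crate to the left.

```bash
python3 - <<'E'
from h import *
f=np.load('pics/w2.npz');K,T=cam('wrist',f['pos'],f['rot']);im=f['im'];P=cloud(K,T,f['d'])
hsv=cv2.cvtColor(im,cv2.COLOR_RGB2HSV)
roi=np.zeros(im.shape[:2],bool);roi[60:295,250:390]=1
m=roi&(P[...,2]>.079)&(P[...,2]<.09)
q=onplane(K,T,np.argwhere(m)[:,::-1],.084)[:,:2].astype(np.float32);print('cardtop',cv2.minAreaRect(q),np.median(P[m][:,2]))
m=roi&(P[...,2]>.03)&(P[...,2]<.038)
m[:183]=0
q=P[m][:,:2].astype(np.float32);print('carriage',cv2.minAreaRect(q),np.median(P[m][:,2]))
m=roi&(P[...,2]>.07)&(P[...,2]<.079);m[150:]=0
q=onplane(K,T,np.argwhere(m)[:,::-1],.075)[:,:2].astype(np.float32);print('knob',cv2.minAreaRect(q),np.median(P[m][:,2]))
g=((hsv[...,0]>40)&(hsv[...,0]<80)&(hsv[...,1]>100)&roi);print(np.median(P[g],0))
f=np.load('pics/top0.npz');K,T=cam('top');P=cloud(K,T,f['d'])
for u,v in[(113,353),(130,330),(145,340),(45,273),(85,270)]:print('jar',P[v,u])
E
```

```text
cardtop ((0.47006258368492126, 0.3660947382450104), (0.014130963943898678, 0.041312891989946365), 77.63787078857422) 0.08399750718600481
carriage ((0.4689796566963196, 0.36636632680892944), (0.07012220472097397, 0.0723324865102768), 78.03339385986328) 0.03361638297770339
knob ((0.5520859956741333, 0.34871625900268555), (0.039513420313596725, 0.013833204284310341), 68.55038452148438) 0.07451253814189394
[0.46964649 0.36639696 0.08419724]
jar [0.34534817 0.43596215 0.08450003]
jar [0.37397877 0.42194916 0.05826469]
jar [0.35729605 0.40436162 0.04519777]
jar [0.4594844  0.5237126  0.10300244]
jar [0.46217699 0.50349039 0.02591077]
```

```bash
sed -i 's/tcp=np.array(\[x,y,z+.155\])/tcp=np.array([x,y,z])-.155*R[:,2]/' h.py
python3 -c "
from h import *
need(.4695,.3663,.060,-12)"
```

```text
t 3.2 need dp [ -0.4  -4.1 106.3] yaw -0.64 psi -12.64 rpy [-179.71    0.66  -12.64] F [-0.7 -0.3 -1. ] M [-0.01 -0.02 -0.02] w 0.997 j [ 30.  13.  87.   1.  80. 132.]
```

```bash

python3 -m jog '[{"dp":[0,-2,30],"yaw":-0.6},{"dp":[0,-1,30],"yaw":0},{"dp":[0,-1,25],"yaw":0},{"dp":[0,0,13],"yaw":0},{"dp":[0,0,0],"yaw":0}]' -1 40
python3 -c "
from h import *
need(.4695,.3663,.060,-12)"
```

```text
time_s: 3.7
eef_pos: [0.4756, 0.3581, 0.2237]
ee_rot: [-179.5, 0.4, -12.5]
contact_force: [-0.0, -0.0, 0.3]
width: 0.997
t 3.7 need dp [-6.6 -5.4  8.8] yaw -0.55 psi -12.55 rpy [-179.54    0.4   -12.55] F [-0.  -0.   0.3] M [ 0.03 -0.04  0.02] w 0.997 j [ 29.  18.  93.   1.  69. 132.]
```

```bash

python3 -m jog '[{"dp":[-7,-6,9],"yaw":-0.5},{"dp":[0,0,0],"yaw":0}]'
python3 -c "
from h import *
need(.4695,.3663,.060,-12)"
```

```text
time_s: 3.9
eef_pos: [0.4706, 0.3651, 0.2162]
ee_rot: [-179.5, 0.3, -12.1]
contact_force: [-1.1, -0.1, 0.5]
width: 1.005
t 3.9 need dp [-0.5  0.5  1.2] yaw -0.12 psi -12.12 rpy [-179.46    0.3   -12.12] F [-1.1 -0.1  0.5] M [-0.03  0.05  0.04] w 1.005 j [ 30.  18.  93.   1.  68. 132.]
```

Well aligned; close.

```bash

python3 -m jog '[{"dp":[0,0,1],"yaw":0},{"dp":[0,0,0],"yaw":0},{"dp":[0,0,0],"yaw":0},{"dp":[0,0,0],"yaw":0},{"dp":[0,0,0],"yaw":0}]' 1 50
python3 -m jog '[{"dp":[0,0,0],"yaw":0},{"dp":[0,0,0],"yaw":0},{"dp":[0,0,0],"yaw":0}]'
python3 -c "
from h import *
need(.4695,.3663,.060,-12)"
```

```text
time_s: 4.4
eef_pos: [0.471, 0.3658, 0.2181]
ee_rot: [-179.3, 0.1, -12.1]
contact_force: [-1.1, -0.8, 8.8]
width: 0.16
time_s: 4.7
eef_pos: [0.471, 0.3657, 0.2183]
ee_rot: [-179.3, 0.1, -12.1]
contact_force: [-0.1, -0.6, 0.4]
width: 0.156
t 4.7 need dp [-1.3  1.7  3.2] yaw -0.07 psi -12.07 rpy [-1.793e+02  1.100e-01 -1.207e+01] F [-0.1 -0.6  0.4] M [-0.16  0.03  0.  ] w 0.156 j [ 30.  18.  93.   1.  68. 132.]
```

```bash

python3 -m jog '[{"dp":[0,0,-10],"yaw":0},{"dp":[0,0,-25],"yaw":0},{"dp":[0,0,-30],"yaw":0},{"dp":[0,0,-35],"yaw":0},{"dp":[0,0,-35],"yaw":0}]'
python3 -c "
from h import *
need(.529,-.0608,.20,-4.55)"
```

```text
time_s: 5.2
eef_pos: [0.47, 0.3634, 0.3534]
ee_rot: [-179.7, 0.6, -12.1]
contact_force: [0.2, 0.7, -4.8]
width: 0.16
t 5.2 need dp [148.1 403.2  -5. ] yaw -7.53 psi -12.08 rpy [-179.74    0.62  -12.08] F [ 0.2  0.7 -4.8] M [ 0.04 -0.05 -0.02] w 0.16 j [ 30.  12.  84.   1.  84. 132.]
```

```bash

python3 -m jog '[{"dp":[7,20,0],"yaw":0},{"dp":[13,36,-1],"yaw":0},{"dp":[15,40,-1],"yaw":0},{"dp":[15,40,-1],"yaw":-1},{"dp":[15,40,-1],"yaw":-1}]'
python3 -m jog '[{"dp":[15,40,-1],"yaw":-1},{"dp":[15,40,-1],"yaw":-1},{"dp":[13,40,0],"yaw":-1},{"dp":[12,35,0],"yaw":-1},{"dp":[9,20,0],"yaw":0}]'
python3 -c "
from h import *
need(.529,-.0608,.20,-4.55)"
```

```text
time_s: 5.7
eef_pos: [0.4967, 0.1763, 0.364]
ee_rot: [-179.3, 0.2, -9.6]
contact_force: [1.2, 0.4, -3.7]
width: 0.156
time_s: 6.2
eef_pos: [0.5353, -0.0154, 0.367]
ee_rot: [-179.3, 0.1, -5.5]
contact_force: [0.3, -0.2, -3.7]
width: 0.158
t 6.2 need dp [-1.8 47.7 11.5] yaw -0.93 psi -5.48 rpy [-1.7934e+02  6.0000e-02 -5.4800e+00] F [ 0.3 -0.2 -3.7] M [ 0.01 -0.01 -0.01] w 0.158 j [-10.   5.  91.   1.  84.  85.]
```

```bash

python3 -m jog '[{"dp":[-2,24,6],"yaw":-0.5},{"dp":[0,22,20],"yaw":-0.4},{"dp":[0,2,25],"yaw":0},{"dp":[0,0,20],"yaw":0},{"dp":[0,0,0],"yaw":0}]'
python3 -m jog '[{"dp":[0,0,0],"yaw":0}]'
python3 -c "
from h import *
need(.529,-.0608,.075,-4.55)
save('wrist','w3')
save('side','s3')"
```

```text
time_s: 6.7
eef_pos: [0.5285, -0.0682, 0.296]
ee_rot: [-179.4, -0.0, -4.8]
contact_force: [-0.9, 0.4, -3.9]
width: 0.153
time_s: 6.8
eef_pos: [0.5286, -0.0683, 0.2969]
ee_rot: [-179.4, -0.1, -4.8]
contact_force: [0.8, -1.0, -3.8]
width: 0.158
t 6.8 need dp [-0.4 -5.1 66.9] yaw -0.29 psi -4.84 rpy [-1.7938e+02 -6.0000e-02 -4.8400e+00] F [ 0.8 -1.  -3.8] M [-0.03  0.03  0.02] w 0.158 j [-16.   7.  97.   1.  76.  79.]
```

View pics/w3.png

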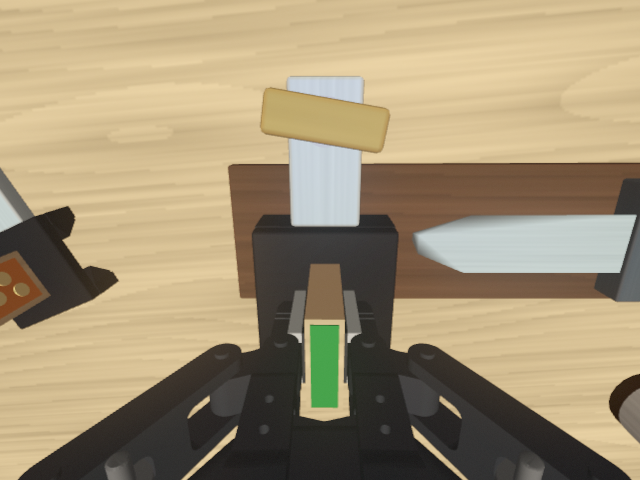

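View pics/s3.png

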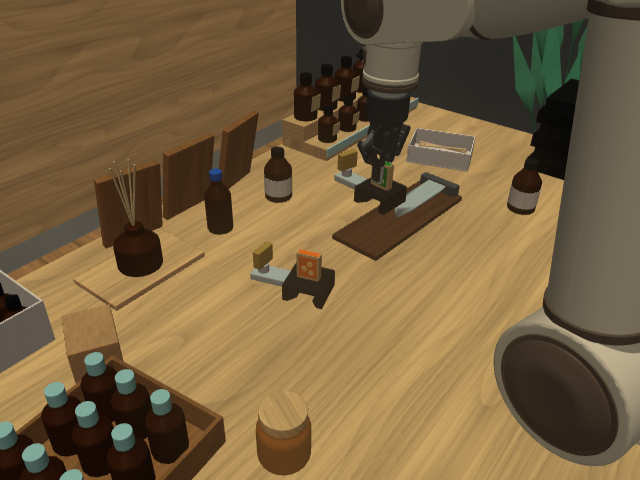

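The wrist view shows the carrier held upright, with the card top at (324,367), knob at (325,120), and the plinth and dovetail nose at (415,240). Next I measure the carrier's pose in the hand.

```bash
python3 - <<'E'
from h import *
f=np.load('pics/w3.npz');K,T=cam('wrist',f['pos'],f['rot']);im=f['im'];P=cloud(K,T,f['d'])
hsv=cv2.cvtColor(im,cv2.COLOR_RGB2HSV)
R=R_(f['rot']);gp=f['pos']+.155*R[:,2];print('gp',gp)
g=((hsv[...,0]>40)&(hsv[...,0]<80)&(hsv[...,1]>100));g[:,:300]=0;g[:,350:]=0
zt=np.median(P[g][:,2]);q=onplane(K,T,np.argwhere(g)[:,::-1],zt)[:,:2].astype(np.float32);print('green top',cv2.minAreaRect(q),zt)
b=(hsv[...,0]>15)&(hsv[...,0]<30)&(hsv[...,1]>110);b[:80]=0;b[160:]=0;b[:,:255]=0;b[:,395:]=0
b&=P[...,2]>.09
zk=np.percentile(P[b][:,2],70);b&=abs(P[...,2]-zk)<.003
q=onplane(K,T,np.argwhere(b)[:,::-1],zk)[:,:2].astype(np.float32);print('knob',cv2.minAreaRect(q),zk)
k=np.array(cv2.minAreaRect(q)[0])
xr=np.array([-.0793,-.9969]);yr=np.array([.9969,-.0793])
O=np.array([.522,-.1485])
for y in(215,225,228): print('armtop',P[y,325]); 
m=np.zeros(b.shape,bool);m[85:225,292:358]=1;m&=~b&(P[...,2]<zk-.03)&(P[...,2]>zk-.065)
print(np.median(P[m],0))
print('knob in rail',(k-O)@xr,(k-O)@yr)
E
```

```text
gp [ 0.52887392 -0.06660767  0.1418735 ]
green top ((0.5271273851394653, -0.06757517904043198), (0.00999437551945448, 0.035854682326316833), 85.31450653076172) 0.16301986806277108
knob ((0.6117410659790039, -0.07458730041980743), (0.03902314603328705, 0.01353865209966898), 75.8236083984375) 0.1536095110705608
armtop [ 0.5690252  -0.07085462  0.10399935]
armtop [ 0.56413759 -0.07045341  0.10458946]
armtop [ 0.56307178 -0.07037916  0.10616432]
[ 0.58683641 -0.07235062  0.10458187]
knob in rail -0.08080003674362897 0.0836015915977597
```

```bash

python3 -m jog '[{"dp":[1.5,0,15],"yaw":-0.3},{"dp":[0,0,20],"yaw":0},{"dp":[0,0,17],"yaw":0},{"dp":[0,0,8],"yaw":0},{"dp":[0,0,0],"yaw":0}]'
python3 -c "
from h import *
need(.5303,-.0660,.0755,-4.65)"
```

```text
time_s: 7.4
eef_pos: [0.5314, -0.0668, 0.2361]
ee_rot: [-179.4, -0.4, -4.4]
contact_force: [1.0, -0.3, -3.2]
width: 0.154
t 7.4 need dp [-2.2  0.9  5.6] yaw 0.29 psi -4.36 rpy [-179.44   -0.39   -4.36] F [ 1.  -0.3 -3.2] M [ 0.01  0.06 -0.02] w 0.154 j [-16.  11. 100.   1.  69.  79.]
```

```bash

python3 -m jog '[{"dp":[-2,0,3],"yaw":0.2},{"dp":[0,0,2],"yaw":0},{"dp":[0,0,1],"yaw":0},{"dp":[0,0,0],"yaw":0}]'
python3 -c "
from h import *
need(.5303,-.0660,.0755,-4.65)"
```

```text
time_s: 7.8
eef_pos: [0.5298, -0.0665, 0.2315]
ee_rot: [-179.5, -0.5, -4.5]
contact_force: [-0.1, 0.1, -3.6]
width: 0.159
t 7.8 need dp [-1.   0.9  0.9] yaw 0.1 psi -4.55 rpy [-179.47   -0.54   -4.55] F [-0.1  0.1 -3.6] M [ 0.03  0.07 -0.03] w 0.159 j [-16.  11. 101.   1.  68.  79.]
```

```bash

python3 -m jog '[{"dp":[-1,0,1.5],"yaw":0},{"dp":[0,0,1],"yaw":0}]'
python3 -c "
from h import *
need(.5303,-.0660,.0755,-4.65)"
python3 -m jog '[{"dp":[0,0,1],"yaw":0},{"dp":[0,0,0],"yaw":0}]'
python3 -c "
from h import *
need(.5303,-.0660,.0755,-4.65)"
```

```text
time_s: 8.0
eef_pos: [0.5292, -0.0665, 0.2302]
ee_rot: [-179.5, -0.7, -4.5]
contact_force: [-0.6, 1.9, 8.5]
width: 0.157
t 8.0 need dp [-0.8  0.8 -0.3] yaw 0.1 psi -4.55 rpy [-179.49   -0.68   -4.55] F [-0.6  1.9  8.5] M [ 0.1   0.64 -0.02] w 0.157 j [-16.  11. 101.   1.  68.  79.]
time_s: 8.2
eef_pos: [0.5294, -0.0665, 0.2305]
ee_rot: [-179.5, -0.8, -4.5]
contact_force: [0.1, -0.1, -4.2]
width: 0.161
t 8.2 need dp [-1.3  0.7 -0. ] yaw 0.11 psi -4.54 rpy [-179.52   -0.79   -4.54] F [ 0.1 -0.1 -4.2] M [0.01 0.09 0.01] w 0.161 j [-16.  11. 101.   1.  68.  79.]
```

```bash
cat > meas.py <<'E'
from h import *
def meas(n):
    save('wrist',n)
    f=np.load(f'pics/{n}.npz');K,T=cam('wrist',f['pos'],f['rot']);im=f['im'];P=cloud(K,T,f['d'])
    hsv=cv2.cvtColor(im,cv2.COLOR_RGB2HSV)
    g=((hsv[...,0]>40)&(hsv[...,0]<80)&(hsv[...,1]>100));g[:,:290]=0;g[:,360:]=0
    zt=np.median(P[g][:,2]);q=onplane(K,T,np.argwhere(g)[:,::-1],zt)[:,:2].astype(np.float32);c=np.array(cv2.minAreaRect(q)[0])
    b=(hsv[...,0]>15)&(hsv[...,0]<30)&(hsv[...,1]>110);b[:60]=0;b[180:]=0;b[:,:245]=0;b[:,405:]=0
    b&=abs(P[...,2]-(zt-.009))<.003
    q=onplane(K,T,np.argwhere(b)[:,::-1],zt-.009)[:,:2].astype(np.float32);r=cv2.minAreaRect(q);k=np.array(r[0])
    xr=np.array([-.0793,-.9969]);yr=np.array([.9969,-.0793]);O=np.array([.522,-.1485])
    v=k-c
    print('card',c,'top z',zt,'rail xy mm',((c-O)@xr*1000).round(1),((c-O)@yr*1000).round(1),'knob',k,'rail',((k-O)@xr*1000).round(1),((k-O)@yr*1000).round(1),r[1:],'len',np.linalg.norm(v),'ydir',np.degrees(np.arctan2(v[1],v[0])))
E
python3 -c "
from meas import *
meas('w4')"
```

```text
card [ 0.52987063 -0.06633004] top z 0.0966253869915097 rail xy mm -82.5 1.3 knob [ 0.61443919 -0.07298879] rail -82.6 86.2 ((0.03895533084869385, 0.013476953841745853), 76.02873229980469) len 0.08483030286114278 ydir -4.502058899401092
```

View pics/w4.png

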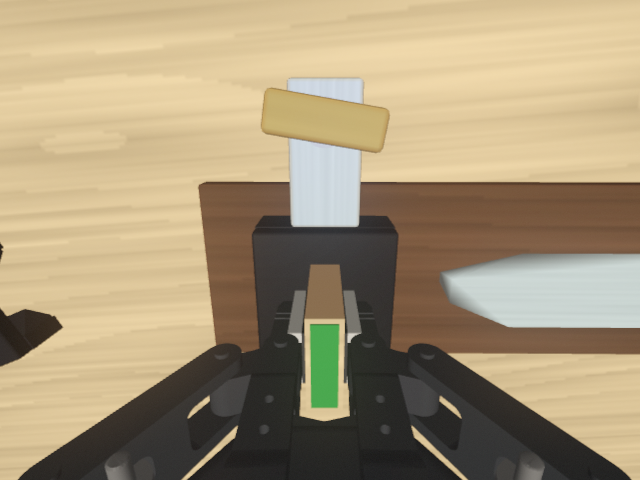

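The wrist view shows the carrier on the bare plinth, with the nose at (442,280) and the rail edges at rows 254 and 327. I check the rail axis in this same view.

```bash
python3 - <<'E'
from h import *
f=np.load('pics/w4.npz');K,T=cam('wrist',f['pos'],f['rot']);P=cloud(K,T,f['d'])
xr=np.array([-.0793,-.9969]);yr=np.array([.9969,-.0793]);O=np.array([.522,-.1485])
for (u,v),z in [((540,183),.012),((420,183),.012),((230,183),.012),((540,353),.012),((540,254),.032),((540,327),.032),((620,254),.032),((620,327),.032),((442,280),.012)]:
    p=onplane(K,T,[u,v],z)[0,:2]-O; print(u,v,(p@xr*1000).round(1),(p@yr*1000).round(1))
for u in (520,560,600):
    col=P[:,u];m=(col[:,2]>.0295)&(col[:,2]<.035);i=np.where(m)[0];y=((col[i][:,:2]-O)@yr*1000);print(u,y.min(),y.max())
E
```

```text
540 183 34.8 55.9
420 183 -30.7 55.7
230 183 -135.3 55.5
540 353 55.8 -53.3
540 254 29.6 21.8
540 327 37.9 -21.7
620 254 71.0 22.0
620 327 82.4 -21.4
442 280 -12.5 -2.3
520 -21.168740487124577 21.435333866358214
560 -21.879398842135284 21.735657589460306
600 -21.487468458533378 21.884358016671637
```

```bash

python3 -m jog '[{"dp":[-0.7,10,0],"yaw":0},{"dp":[0,12,0],"yaw":0},{"dp":[0,10,0],"yaw":0},{"dp":[0,8,0],"yaw":0},{"dp":[0,8,0],"yaw":0}]' - 60
python3 -c "
from h import *
need(.5148,-.248,.0755,-4.55)"
```

```text
time_s: 8.75
eef_pos: [0.5247, -0.1178, 0.2304]
ee_rot: [-179.5, -0.9, -4.5]
contact_force: [0.3, 1.3, 0.2]
width: 0.16
t 8.75 need dp [ -1.9 131.9  -1.3] yaw 0.02 psi -4.53 rpy [-179.49   -0.85   -4.53] F [0.3 1.3 0.2] M [ 0.32  0.12 -0.04] w 0.16 j [-21.  11. 101.   1.  68.  73.]
```

```bash

python3 -m jog '[{"dp":[-0.5,8,0],"yaw":0},{"dp":[0,8,0],"yaw":0},{"dp":[0,10,0],"yaw":0},{"dp":[0,10,0],"yaw":0},{"dp":[0,10,0],"yaw":0}]'
python3 -c "
from h import *
need(.5158,-.248,.0755,-4.55)"
```

```text
time_s: 9.25
eef_pos: [0.5203, -0.1677, 0.2304]
ee_rot: [-179.5, -0.9, -4.5]
contact_force: [0.2, 2.4, 2.1]
width: 0.163
t 9.25 need dp [-0.5 81.8 -0.9] yaw 0.01 psi -4.54 rpy [-179.48   -0.89   -4.54] F [0.2 2.4 2.1] M [ 0.45  0.14 -0.13] w 0.163 j [-26.  12.  99.   1.  68.  68.]
```

Engaged with little force. Continue.

```bash

python3 -m jog '[{"dp":[0,12,0],"yaw":0},{"dp":[0,14,0],"yaw":0},{"dp":[0,14,0],"yaw":0},{"dp":[0,12,0],"yaw":0},{"dp":[0,10,0],"yaw":0}]'
python3 -c "
from h import *
need(.5158,-.248,.0755,-4.55)"
```

```text
time_s: 9.75
eef_pos: [0.515, -0.2354, 0.2303]
ee_rot: [-179.5, -1.0, -4.6]
contact_force: [1.7, 4.4, 6.1]
width: 0.16
t 9.75 need dp [-0.8 13.9 -0.3] yaw -0.01 psi -4.56 rpy [-179.48   -0.95   -4.56] F [1.7 4.4 6.1] M [ 0.74  0.17 -0.16] w 0.16 j [-33.  14.  97.   1.  69.  62.]
```

```bash

python3 -m jog '[{"dp":[0,5,-0.3],"yaw":0},{"dp":[0,4,0],"yaw":0},{"dp":[0,2,0],"yaw":0}]'
python3 -m jog '[{"dp":[0,2,0],"yaw":0}]'
python3 -m jog '[{"dp":[0,2,0],"yaw":0}]'
python3 -m jog '[{"dp":[0,2,0],"yaw":0}]'
python3 -c "
from h import *
need(.5158,-.248,.0755,-4.55)"
```

```text
time_s: 10.05
eef_pos: [0.5137, -0.2493, 0.2304]
ee_rot: [-179.5, -0.9, -4.7]
contact_force: [1.3, 4.7, 5.7]
width: 0.157
time_s: 10.15
eef_pos: [0.5136, -0.2507, 0.2305]
ee_rot: [-179.3, -0.9, -4.6]
contact_force: [0.9, 26.9, 17.4]
width: 0.157
time_s: 10.25
eef_pos: [0.5136, -0.2514, 0.2307]
ee_rot: [-179.1, -0.9, -4.6]
contact_force: [0.8, 25.6, 13.8]
width: 0.157
time_s: 10.35
eef_pos: [0.5136, -0.252, 0.2307]
ee_rot: [-178.9, -0.9, -4.6]
contact_force: [1.1, 19.1, 11.6]
width: 0.152
t 10.35 need dp [-0.5 -1.3  0.3] yaw -0.03 psi -4.58 rpy [-178.92   -0.88   -4.58] F [ 1.1 19.1 11.6] M [3.43 0.03 0.08] w 0.152 j [-34.  15.  96.   1.  69.  60.]
```

```bash

python3 -m jog '[{"dp":[0,-0.5,0],"yaw":0},{"dp":[0,0,0],"yaw":0}]'
python3 -c "
from meas import *
meas('w5');need(.5158,-.248,.0755,-4.55)"
```

```text
time_s: 10.55
eef_pos: [0.5137, -0.2512, 0.2305]
ee_rot: [-178.9, -0.9, -4.5]
contact_force: [0.6, 2.1, 1.8]
width: 0.155
card [ 0.51441294 -0.24953774] top z 0.09674245999544479 rail xy mm 101.3 0.4 knob [ 0.59904611 -0.25598544] rail 101.0 85.3 ((0.03891006484627724, 0.013449372723698616), 76.283203125) len 0.08487842244908145 ydir -4.356612216759296
t 10.6 need dp [-0.4 -0.4  0.1] yaw 0.03 psi -4.52 rpy [-178.9    -0.86   -4.52] F [0.6 1.5 2. ] M [ 0.3   0.09 -0.07] w 0.156 j [-34.  15.  96.   1.  69.  60.]
```

View pics/w5.png

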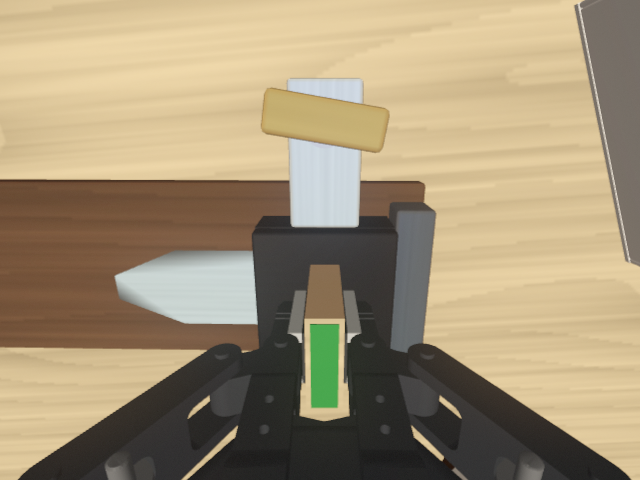

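```bash

python3 -m jog '[{"dp":[0,0,0],"yaw":0},{"dp":[0,0,0],"yaw":0},{"dp":[0,0,0],"yaw":0},{"dp":[0,0,0],"yaw":0},{"dp":[0,0,0],"yaw":0}]' -0.3
python3 -m jog '[{"dp":[0,0,-10],"yaw":0},{"dp":[0,0,-25],"yaw":0},{"dp":[0,0,-30],"yaw":0},{"dp":[0,0,-30],"yaw":0},{"dp":[0,0,0],"yaw":0}]'
python3 -c "
from meas import *
save('wrist','w6');need(.599,-.256,.150,76.3)"
```

```text
time_s: 11.1
eef_pos: [0.5134, -0.2519, 0.2302]
ee_rot: [-179.0, -0.8, -4.5]
contact_force: [0.2, -0.5, -0.2]
width: 0.647
time_s: 11.6
eef_pos: [0.5115, -0.2534, 0.3308]
ee_rot: [-178.9, -0.8, -4.5]
contact_force: [1.9, 0.1, -0.2]
width: 0.648
t 11.65 need dp [85.5 -0.8 24.9] yaw -80.84 psi -4.54 rpy [-178.89   -0.68   -4.54] F [0.8 0.8 0.2] M [ 0.01 -0.01  0.  ] w 0.65 j [-34.  10.  89.   1.  80.  60.]
```

View pics/w6.png

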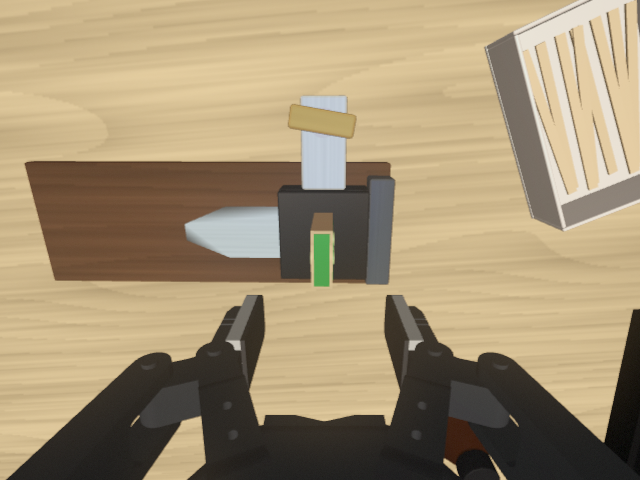

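The released carrier sits against the stop: carriage edge at col 368, stop at 368–393. The knob is at (322,121). I measure it and the gap.

```bash
python3 - <<'E'
from h import *
f=np.load('pics/w6.npz');K,T=cam('wrist',f['pos'],f['rot']);im=f['im'];P=cloud(K,T,f['d'])
xr=np.array([-.0793,-.9969]);yr=np.array([.9969,-.0793]);O=np.array([.522,-.1485])
r=np.zeros(P.shape[:2],bool);r[60:295,250:400]=1
m=r&(P[...,2]>.084)&(P[...,2]<.092);m[150:]=0
q=onplane(K,T,np.argwhere(m)[:,::-1],.087)[:,:2].astype(np.float32);R=cv2.minAreaRect(q);print('knob',R,np.median(P[m][:,2]),(R[0]-O)@xr,(R[0]-O)@yr)
m=r&(P[...,2]>.0925)&(P[...,2]<.1);
q=onplane(K,T,np.argwhere(m)[:,::-1],.096)[:,:2].astype(np.float32);R=cv2.minAreaRect(q);print('card',R,np.median(P[m][:,2]),(R[0]-O)@xr,(R[0]-O)@yr)
for v in (205,220,240): print(v,[(u,round(float((P[v,u,:2]-O)@xr*1000),1),round(float(P[v,u,2]*1000),1)) for u in range(356,400,3)])
E
```

```text
knob ((0.5991112589836121, -0.25532472133636475), (0.03950325399637222, 0.013831104151904583), 76.02782440185547) 0.08645447346923744 0.10037864186282158 0.08534341448273658
card ((0.5154027342796326, -0.24839766323566437), (0.013786962255835533, 0.04051395133137703), 85.91057586669922) 0.09603610107572257 0.10011114365125895 0.001345070497953872
205 [(356, 125.1, 46.0), (359, 127.4, 46.4), (362, 129.8, 44.8), (365, 132.0, 45.0), (368, 134.4, 44.5), (371, 137.7, 35.5), (374, 140.1, 35.2), (377, 142.5, 35.6), (380, 144.8, 35.5), (383, 147.2, 35.2), (386, 149.6, 35.3), (389, 152.0, 34.7), (392, 154.0, 36.8), (395, 163.5, -0.4), (398, 166.1, -0.1)]
220 [(356, 125.5, 45.4), (359, 127.8, 45.9), (362, 130.1, 45.7), (365, 132.4, 45.5), (368, 134.8, 45.1), (371, 138.2, 36.4), (374, 140.7, 35.5), (377, 142.9, 36.6), (380, 145.2, 36.8), (383, 147.9, 34.9), (386, 150.4, 34.7), (389, 152.6, 35.5), (392, 155.0, 35.3), (395, 164.4, -0.5), (398, 167.1, -0.4)]
240 [(356, 125.9, 46.5), (359, 128.3, 45.8), (362, 130.7, 45.6), (365, 133.0, 45.7), (368, 136.6, 34.7), (371, 139.0, 35.1), (374, 141.5, 34.7), (377, 143.9, 35.0), (380, 146.4, 34.9), (383, 148.8, 35.0), (386, 151.0, 36.1), (389, 153.4, 36.3), (392, 162.8, -0.5), (395, 165.7, -0.9), (398, 168.1, 0.6)]
```

```bash

python3 -m jog '[{"dp":[43,0,0],"yaw":0},{"dp":[42,0,0],"yaw":0},{"dp":[0,0,0],"yaw":-8.5},{"dp":[0,0,0],"yaw":-8.5},{"dp":[0,0,0],"yaw":-8.5}]'
python3 -m jog '[{"dp":[0,0,0],"yaw":-8.5},{"dp":[0,0,0],"yaw":-8.5},{"dp":[0,0,0],"yaw":-8.5},{"dp":[0,0,0],"yaw":-8.5},{"dp":[0,0,0],"yaw":-8.5}]'
python3 -m jog '[{"dp":[0,0,0],"yaw":-8.5},{"dp":[0,0,0],"yaw":-4},{"dp":[0,0,0],"yaw":0}]'
python3 -c "
from meas import *
need(.599,-.2556,.074,76.1)"
```

```text
time_s: 12.15
eef_pos: [0.5985, -0.2597, 0.3261]
ee_rot: [-179.1, -0.9, 21.3]
contact_force: [-0.6, -0.3, 0.7]
width: 0.651
time_s: 12.65
eef_pos: [0.5981, -0.2593, 0.3214]
ee_rot: [-179.5, -1.3, 64.2]
contact_force: [0.6, 0.0, 0.4]
width: 0.651
time_s: 12.95
eef_pos: [0.5978, -0.2591, 0.319]
ee_rot: [-179.6, -1.5, 77.3]
contact_force: [-0.9, 0.1, -0.2]
width: 0.65
t 12.95 need dp [-2.6  2.1 90. ] yaw 1.17 psi 77.27 rpy [-179.62   -1.47   77.27] F [-0.9  0.1 -0.2] M [-0.02  0.04 -0.02] w 0.65 j [-30.  20.  78.   1.  83. -18.]
```

```bash

python3 -m jog '[{"dp":[-2.6,2,20],"yaw":1.2},{"dp":[0,0,20],"yaw":0},{"dp":[0,0,0],"yaw":0}]'
python3 -c "
from meas import *
need(.599,-.2556,.074,76.1)
save('wrist','w7')"
```

```text
time_s: 13.25
eef_pos: [0.5989, -0.2609, 0.2769]
ee_rot: [-179.5, -1.5, 75.6]
contact_force: [-0.3, -0.4, -0.1]
width: 0.652
t 13.25 need dp [-0.1  0.5 48. ] yaw -0.5 psi 75.6 rpy [-179.52   -1.47   75.6 ] F [-0.3 -0.4 -0.1] M [-0.05  0.04 -0.06] w 0.652 j [-31.  22.  81.   1.  78. -16.]
```

View pics/w7.png

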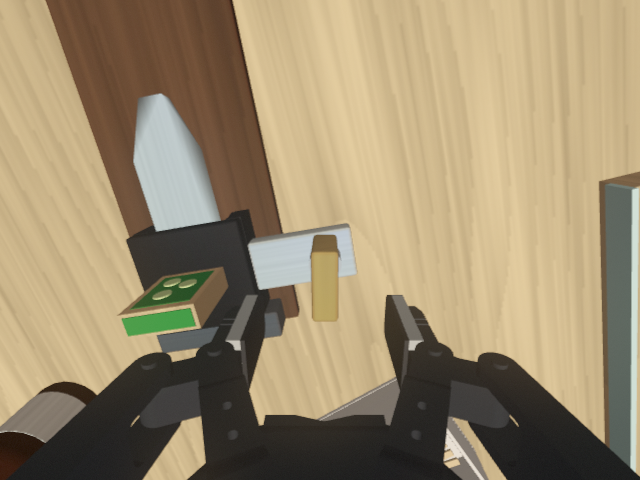

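The bar at (325,285) is centred between the jaws and parallel to the pads, and the left finger is clear of the card. Descend.

```bash

python3 -m jog '[{"dp":[0,0,18],"yaw":-0.4},{"dp":[0,0,18],"yaw":0},{"dp":[0,0,10],"yaw":0},{"dp":[0,0,0],"yaw":0}]'
python3 -c "
from meas import *
need(.599,-.2556,.074,76.1)"
```

```text
time_s: 13.7
eef_pos: [0.5999, -0.2603, 0.2354]
ee_rot: [-179.8, -1.4, 75.8]
contact_force: [0.1, -0.3, -0.3]
width: 0.644
t 13.7 need dp [ 0.4 -1.6  6.5] yaw -0.32 psi 75.78 rpy [-179.85   -1.38   75.78] F [ 0.1 -0.3 -0.3] M [-0.04  0.04  0.02] w 0.644 j [-30.  24.  83.   1.  74. -17.]
```

```bash

python3 -m jog '[{"dp":[0.4,-1.5,6],"yaw":-0.3},{"dp":[0,0,0],"yaw":0}]'
python3 -c "
from meas import *
need(.599,-.2556,.074,76.1)"
python3 -m jog '[{"dp":[0,0,0],"yaw":0},{"dp":[0,0,0],"yaw":0},{"dp":[0,0,0],"yaw":0},{"dp":[0,0,0],"yaw":0},{"dp":[0,0,0],"yaw":0}]' 1 40
python3 -c "
from meas import *
need(.599,-.2556,.074,76.1)"
```

```text
time_s: 13.9
eef_pos: [0.5988, -0.2595, 0.2308]
ee_rot: [-179.9, -1.4, 76.1]
contact_force: [-0.7, 0.2, -0.1]
width: 0.651
t 13.9 need dp [ 0.1 -0.6  1.8] yaw -0.03 psi 76.07 rpy [-179.94   -1.35   76.07] F [-0.7  0.2 -0.1] M [-0.04  0.06  0.  ] w 0.651 j [-30.  24.  84.   1.  73. -17.]
time_s: 14.4
eef_pos: [0.5991, -0.2596, 0.2327]
ee_rot: [179.9, -1.3, 76.1]
contact_force: [0.8, -1.2, -0.8]
width: 0.154
t 14.4 need dp [ 0.2 -1.2  3.7] yaw -0.04 psi 76.06 rpy [179.93  -1.32  76.06] F [ 0.8 -1.2 -0.8] M [-0.   -0.   -0.02] w 0.154 j [-30.  24.  83.   1.  73. -17.]
```

```bash

python3 -m jog '[{"dp":[0,0,0],"yaw":4},{"dp":[0,0,0],"yaw":5},{"dp":[0,0,0],"yaw":5}]'
python3 -c "
from meas import *
need(.599,-.2556,.074,5.3)"
```

```text
time_s: 14.7
eef_pos: [0.599, -0.2597, 0.2326]
ee_rot: [-179.7, -1.3, 61.7]
contact_force: [-1.2, -1.8, -1.6]
width: 0.156
t 14.7 need dp [ 0.1 -1.2  3.6] yaw 56.39 psi 61.69 rpy [-179.73   -1.27   61.69] F [-1.2 -1.8 -1.6] M [-0.2  -0.09  0.1 ] w 0.156 j [-30.  24.  83.   1.  73.  -3.]
```

```bash

python3 -m jog '[{"dp":[0,0,0],"yaw":6},{"dp":[0,0,0],"yaw":6},{"dp":[0,0,0],"yaw":6},{"dp":[0,0,0],"yaw":6},{"dp":[0,0,0],"yaw":6}]'
python3 -c "
from meas import *
need(.599,-.2556,.074,5.3)"
```

```text
time_s: 15.2
eef_pos: [0.5989, -0.2597, 0.2324]
ee_rot: [-179.1, -0.9, 30.5]
contact_force: [-2.3, 2.2, 0.5]
width: 0.16
t 15.2 need dp [-0.4 -0.9  3.4] yaw 25.16 psi 30.46 rpy [-179.08   -0.92   30.46] F [-2.3  2.2  0.5] M [-0.03 -0.09  0.09] w 0.16 j [-30.  24.  83.   1.  73.  29.]
```

```bash

python3 -m jog '[{"dp":[0,0,0],"yaw":6},{"dp":[0,0,0],"yaw":6},{"dp":[0,0,0],"yaw":5},{"dp":[0,0,0],"yaw":4}]'
python3 -c "
from meas import *
need(.599,-.2556,.074,5.3)"
python3 -m jog '[{"dp":[0,0,0],"yaw":2}]'
python3 -m jog '[{"dp":[0,0,0],"yaw":2}]'
python3 -c "
from meas import *
need(.599,-.2556,.074,5.3)"
```

```text
time_s: 15.6
eef_pos: [0.5988, -0.2594, 0.2324]
ee_rot: [-178.8, -0.5, 8.5]
contact_force: [-2.1, 1.5, 0.1]
width: 0.156
t 15.6 need dp [-0.6 -0.4  3.5] yaw 3.21 psi 8.51 rpy [-178.79   -0.48    8.51] F [-2.1  1.5  0.1] M [-0.12 -0.09  0.08] w 0.156 j [-30.  24.  84.   1.  73.  51.]
time_s: 15.7
eef_pos: [0.5988, -0.2593, 0.2324]
ee_rot: [-178.8, -0.4, 6.3]
contact_force: [-1.0, 1.0, -1.2]
width: 0.157
time_s: 15.8
eef_pos: [0.5987, -0.2592, 0.2324]
ee_rot: [-178.8, -0.4, 4.3]
contact_force: [-1.4, 0.1, -0.5]
width: 0.16
t 15.8 need dp [-0.5 -0.2  3.5] yaw -1.05 psi 4.25 rpy [-178.75   -0.38    4.25] F [-1.4  0.1 -0.5] M [-0.34 -0.22  0.26] w 0.16 j [-30.  24.  84.   1.  73.  55.]
```

Moment is starting to rise; continue in small steps to the stop.

```bash

for i in 1; do python3 -m jog '[{"dp":[0,0,0],"yaw":1.5}]' >/dev/null; python3 -c "
from meas import *
need(.599,-.2556,.074,5.3)"; done
python3 -m jog '[{"dp":[0,0,0],"yaw":1.5}]'>/dev/null;  python3 -c "
from meas import *
need(.599,-.2556,.074,5.3)"
python3 -m jog '[{"dp":[0,0,0],"yaw":1.5}]'>/dev/null;  python3 -c "
from meas import *
need(.599,-.2556,.074,5.3)"
```

```text
t 15.9 need dp [-0.3 -0.4  3.4] yaw -2.61 psi 2.69 rpy [-178.78   -0.32    2.69] F [-4.7 -2.7 -3.8] M [-1.09  0.54  0.7 ] w 0.151 j [-30.  24.  84.   1.  73.  56.]
t 16.0 need dp [ 0.1 -0.8  3.2] yaw -4.16 psi 1.14 rpy [-178.81   -0.22    1.14] F [-5.3 -4.7 -1.7] M [-1.21  0.78  0.83] w 0.156 j [-30.  24.  84.   1.  73.  58.]
t 16.1 need dp [ 0.7 -1.4  3.1] yaw -5.7 psi -0.4 rpy [-1.7887e+02 -1.2000e-01 -4.0000e-01] F [-6.7 -5.7  1.1] M [-1.41  0.86  1.05] w 0.152 j [-31.  24.  84.   1.  73.  60.]
```

```bash

python3 -m jog '[{"dp":[0,0,0],"yaw":-1},{"dp":[0,0,0],"yaw":-1}]' >/dev/null;  python3 -c "
from meas import *
need(.599,-.2556,.074,5.3)"
python3 -m jog '[{"dp":[0,0,0],"yaw":0},{"dp":[0,0,0],"yaw":0},{"dp":[0,0,0],"yaw":0},{"dp":[0,0,0],"yaw":0},{"dp":[0,0,0],"yaw":0}]' -0.3
python3 -m jog '[{"dp":[0,0,-10],"yaw":0},{"dp":[0,0,-25],"yaw":0},{"dp":[0,0,-30],"yaw":0},{"dp":[0,0,-30],"yaw":0},{"dp":[0,0,-10],"yaw":0}]'
python3 -m jog '[{"dp":[-40,0,0],"yaw":0},{"dp":[-40,0,0],"yaw":0},{"dp":[0,0,0],"yaw":0}]'
python3 -c "
from meas import *
save('wrist','w8');save('top','t8');need(.599,-.256,.150,5.3)"
```

```text
t 16.3 need dp [ 1.1 -1.9  3.1] yaw -3.69 psi 1.61 rpy [-1.7892e+02 -1.1000e-01  1.6100e+00] F [-1.7  1.7  0.3] M [-0.06 -0.05  0.06] w 0.157 j [-31.  24.  84.   1.  73.  58.]
time_s: 16.8
eef_pos: [0.5981, -0.2603, 0.2323]
ee_rot: [-178.9, -0.2, 1.6]
contact_force: [0.3, -0.7, 0.0]
width: 0.654
time_s: 17.3
eef_pos: [0.5975, -0.2621, 0.3418]
ee_rot: [-178.8, -0.1, 1.6]
contact_force: [0.5, -1.0, 0.5]
width: 0.649
time_s: 17.6
eef_pos: [0.5156, -0.2641, 0.3436]
ee_rot: [-178.9, -0.2, 1.7]
contact_force: [-0.1, 0.8, -0.2]
width: 0.65
t 17.7 need dp [80.3 -2.2 39.2] yaw -3.63 psi 1.67 rpy [-178.91   -0.26    1.67] F [ 0.2 -0.2  0.4] M [-0.01  0.02  0.01] w 0.651 j [-35.  11.  87.   1.  83.  53.]
```

View pics/w8.png

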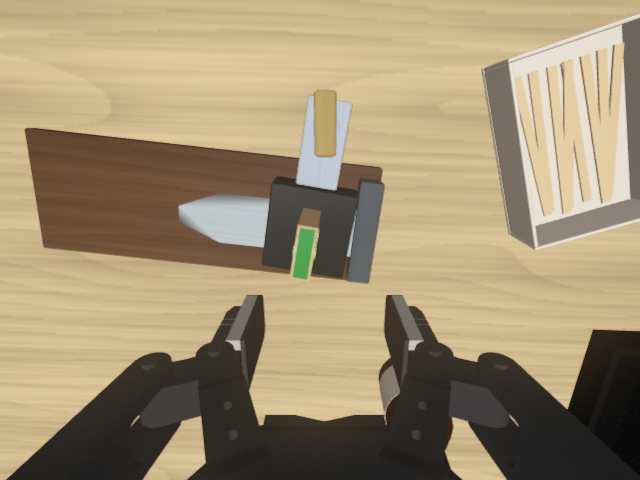

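The knob bar now points nearly across the carriage, at (325,123). However, a gap has opened between carriage and stop around (352,235), so I measure it.

```bash
cat > m2.py <<'E'
from h import *
def m2(n):
    f=np.load(f'pics/{n}.npz');K,T=cam('wrist',f['pos'],f['rot']);im=f['im'];P=cloud(K,T,f['d'])
    xr=np.array([-.0793,-.9969]);yr=np.array([.9969,-.0793]);O=np.array([.522,-.1485])
    X=(P[...,:2]-O)@xr;Y=(P[...,:2]-O)@yr;Z=P[...,2]
    box=(X>.03)&(X<.17)
    def rep(nm,m,z):
        q=onplane(K,T,np.argwhere(m)[:,::-1],z)[:,:2]-O;q=np.c_[q@xr,q@yr].astype(np.float32)
        R=cv2.minAreaRect(q);print(nm,np.round(np.array(R[0])*1000,1),np.round(np.array(R[1])*1000,1),round(R[2],2),'n',m.sum())
    rep('knob',box&(Y>.05)&(Y<.13)&(Z>.083)&(Z<.092),.087)
    rep('card',box&(abs(Y)<.04)&(Z>.0925)&(Z<.1),.096)
    rep('carr',box&(abs(Y)<.05)&(Z>.0425)&(Z<.049),.046)
    rep('stop',(X>.1)&(X<.17)&(abs(Y)<.05)&(Z>.0335)&(Z<.0385),.036)
    for y in(-20,-10,20,28):
        s=(abs(Y*1000-y)<.8);a=X[s&box&(Z>.042)&(Z<.05)];b=X[s&(X>.125)&(X<.17)&(Z>.034)&(Z<.039)]
        print(y,'carriage front',(a.max()*1000).round(1),'stop',(b.min()*1000).round(1),(b.max()*1000).round(1))
E
python3 -c "
from m2 import *
m2('w6');m2('w8')"
```

```text
knob [100.4  85.3] [13.8 39.5] 80.62 n 1630
card [100.1   1.3] [13.8 40.5] 0.46 n 1284
carr [100.4   1. ] [69.5 71.9] 0.01 n 6347
stop [128.1   3. ] [54.7 93.7] 0.04 n 2911
-20 carriage front 134.6 stop 137.2 155.5
-10 carriage front 135.0 stop 136.7 155.8
20 carriage front 134.5 stop 136.3 155.5
28 carriage front 135.0 stop 136.7 154.9
knob [103.1  85.3] [13.8 39.3] 6.87 n 1468
card [98.  1.] [41.1 13.9] 86.45 n 1155
carr [98.  1.] [72.  69.5] 86.44 n 5793
stop [127.8   2.9] [55.4 93.8] 0.14 n 2714
-20 carriage front 131.0 stop 136.5 155.1
-10 carriage front 132.2 stop 137.0 155.2
20 carriage front 133.9 stop 136.2 155.6
28 carriage front 134.5 stop 136.0 155.0
```

The carriage twisted about 3.5° in its play and backed off 2 mm. The knob is at 79.6° relative to the carriage, which is tight (80.2° = 1.4 rad). I'll regrip the card, square it and push it home again.

```bash

python3 -m jog '[{"dp":[0,0,0],"yaw":6.2},{"dp":[0,0,0],"yaw":0}]'
python3 -c "
from meas import *
need(.5152,-.2463,.075,-4.55)"
```

```text
time_s: 17.9
eef_pos: [0.5193, -0.2643, 0.3437]
ee_rot: [-178.9, -0.2, -4.7]
contact_force: [0.6, 0.9, -0.6]
width: 0.649
t 17.9 need dp [ -6.3 -12.3 114. ] yaw -0.1 psi -4.65 rpy [-1.7887e+02 -1.6000e-01 -4.6500e+00] F [ 0.6  0.9 -0.6] M [-0.08 -0.02  0.01] w 0.649 j [-35.  11.  86.   1.  83.  60.]
```

```bash

python3 -m jog '[{"dp":[-3,-6,15],"yaw":0},{"dp":[-3,-6,20],"yaw":0},{"dp":[0,0,20],"yaw":0},{"dp":[0,0,0],"yaw":0}]'
python3 -c "
from meas import *
need(.5152,-.2463,.075,-4.55)"
```

```text
time_s: 18.3
eef_pos: [0.5172, -0.2502, 0.2869]
ee_rot: [-178.9, -0.2, -3.9]
contact_force: [0.3, -0.1, 0.5]
width: 0.651
t 18.3 need dp [-3.1  0.4 57. ] yaw 0.67 psi -3.88 rpy [-178.87   -0.21   -3.88] F [ 0.3 -0.1  0.5] M [-0.01 -0.05  0.04] w 0.651 j [-34.  12.  92.   1.  76.  60.]
```

```bash

python3 -m jog '[{"dp":[-3,0,20],"yaw":0.6},{"dp":[0,0,20],"yaw":0},{"dp":[0,0,14],"yaw":0},{"dp":[0,0,0],"yaw":0}]'
python3 -c "
from meas import *
need(.5152,-.2463,.075,-4.55)"
```

```text
time_s: 18.7
eef_pos: [0.517, -0.2494, 0.2338]
ee_rot: [-178.9, -0.3, -4.0]
contact_force: [-0.5, 0.4, -1.1]
width: 0.651
t 18.7 need dp [-2.9  0.   3.8] yaw 0.54 psi -4.01 rpy [-178.92   -0.32   -4.01] F [-0.5  0.4 -1.1] M [-0.06 -0.02  0.02] w 0.651 j [-34.  15.  95.   1.  70.  60.]
```

```bash

python3 -m jog '[{"dp":[-3,0,3],"yaw":0.5},{"dp":[0,0,0],"yaw":0},{"dp":[0,0,0],"yaw":0}]'
python3 -m jog '[{"dp":[0,0,0],"yaw":0},{"dp":[0,0,0],"yaw":0},{"dp":[0,0,0],"yaw":0},{"dp":[0,0,0],"yaw":0},{"dp":[0,0,0],"yaw":0}]' 1 50
python3 -c "
from meas import *
need(.5152,-.2463,.075,-4.55);meas('w9')"
```

```text
time_s: 19.0
eef_pos: [0.5147, -0.2496, 0.2329]
ee_rot: [-179.0, -0.4, -4.5]
contact_force: [0.2, -0.1, -0.1]
width: 0.652
time_s: 19.5
eef_pos: [0.5149, -0.2498, 0.2344]
ee_rot: [-179.0, -0.5, -4.5]
contact_force: [0.8, -0.0, -0.5]
width: 0.158
t 19.5 need dp [-1.5 -0.8  4.4] yaw 0.09 psi -4.46 rpy [-179.04   -0.53   -4.46] F [ 0.8 -0.  -0.5] M [-0.1   0.07  0.03] w 0.158 j [-34.  15.  95.   1.  70.  60.]
card [ 0.51398939 -0.24826372] top z 0.0966349890296577 rail xy mm 100.1 -0.1 knob [ 0.59880757 -0.25455219] rail 99.6 85.0 ((0.038288988173007965, 0.013364670798182487), 4.991309642791748) len 0.0850509802478732 ydir -4.240184128207007
```

Squared. Now press gently to the stop.

```bash

python3 -m jog '[{"dp":[0,1,0],"yaw":0}]'
python3 -m jog '[{"dp":[0,1,0],"yaw":0}]'
python3 -m jog '[{"dp":[0,1.5,0],"yaw":0}]'
```

```text
time_s: 19.65
eef_pos: [0.5149, -0.2506, 0.2344]
ee_rot: [-179.0, -0.5, -4.4]
contact_force: [0.1, 2.3, 1.1]
width: 0.154
time_s: 19.75
eef_pos: [0.5148, -0.2515, 0.2345]
ee_rot: [-179.0, -0.5, -4.4]
contact_force: [0.5, 5.4, 2.7]
width: 0.157
time_s: 19.85
eef_pos: [0.5148, -0.2523, 0.2346]
ee_rot: [-178.9, -0.5, -4.4]
contact_force: [0.6, 19.6, 10.0]
width: 0.155
```

```bash

python3 -m jog '[{"dp":[0,-0.4,0],"yaw":0},{"dp":[0,0,0],"yaw":0}]'
python3 -m jog '[{"dp":[0,0,0],"yaw":0},{"dp":[0,0,0],"yaw":0},{"dp":[0,0,0],"yaw":0},{"dp":[0,0,0],"yaw":0},{"dp":[0,0,0],"yaw":0}]' -0.3
python3 -m jog '[{"dp":[0,0,-10],"yaw":0},{"dp":[0,0,-25],"yaw":0},{"dp":[0,0,-30],"yaw":0},{"dp":[0,0,-30],"yaw":0},{"dp":[0,0,0],"yaw":0}]'
python3 -c "
from m2 import *
save('wrist','w10');m2('w10')"
```

```text
time_s: 20.05
eef_pos: [0.5149, -0.2518, 0.2345]
ee_rot: [-178.8, -0.5, -4.4]
contact_force: [-0.5, 1.1, 0.6]
width: 0.159
time_s: 20.55
eef_pos: [0.5148, -0.2524, 0.2347]
ee_rot: [-178.9, -0.5, -4.5]
contact_force: [0.2, 0.4, 0.7]
width: 0.652
time_s: 21.05
eef_pos: [0.5135, -0.2541, 0.3354]
ee_rot: [-178.9, -0.5, -4.5]
contact_force: [-0.5, -0.1, 1.1]
width: 0.647
knob [100.1  84.6] [13.8 39.6] 9.95 n 1559
card [100.4   0.6] [40.8 13.8] 89.45 n 1236
carr [100.4   0.2] [69.5 71.6] 0.21 n 6099
stop [128.1   3.1] [54.7 93.6] 0.13 n 2843
-20 carriage front 135.5 stop 137.1 155.7
-10 carriage front 134.8 stop 136.7 155.0
20 carriage front 134.5 stop 137.0 155.7
28 carriage front 135.0 stop 136.6 155.1
```

View pics/w10.png

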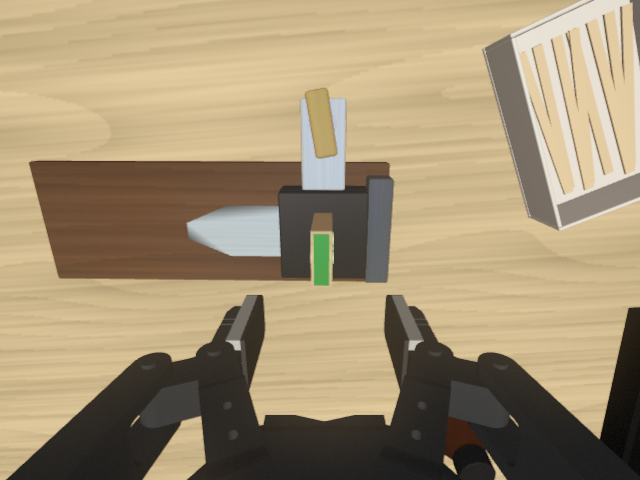

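The carrier is now home (card at rail x 100.4, y 0.6, square, no gap), and the knob is at about 80° (1.40 rad). A last check on the orange carrier, then hand in.

```bash

python3 -m jog '[{"dp":[-20,0,-30],"yaw":0},{"dp":[-20,0,-30],"yaw":0},{"dp":[0,0,0],"yaw":0},{"dp":[0,0,0],"yaw":0}]'
python3 - <<'E'
from h import *
save('top','t11');K,T=cam('top')
for n in('top0','t11'):
    f=np.load(f'pics/{n}.npz');h=cv2.cvtColor(f['im'],cv2.COLOR_RGB2HSV);m=(h[...,0]>8)&(h[...,0]<18)&(h[...,1]>150)&(h[...,2]>110);m[:,:270]=0;m[:,345:]=0;m[:195]=0;m[265:]=0
    q=onplane(K,T,np.argwhere(m)[:,::-1],.084)[:,:2].astype(np.float32);print(n,m.sum(),cv2.minAreaRect(q))
s=robot.sense();print(s['contact_force'],s['time_s'])
robot.finish_job()
E
```

```text
time_s: 21.5
eef_pos: [0.4713, -0.2517, 0.3929]
ee_rot: [-178.7, -0.2, -4.4]
contact_force: [0.6, 0.1, -0.1]
width: 0.654
top0 0 ((0.0, 0.0), (0.0, 0.0), 0.0)
t11 0 ((0.0, 0.0), (0.0, 0.0), 0.0)
[ 0.18204791 -0.00354442  0.06741415] 21.55
the job is handed in; nothing more can be done
```

```bash
python3 - <<'E'
import numpy as np
a=np.load('pics/top0.npz')['im'][150:265,265:345].astype(int);b=np.load('pics/t11.npz')['im'][150:265,265:345].astype(int)
d=abs(a-b).max(2);print(d.mean(),d.max(),(d>40).sum())
E
```

```text
3.6658695652173914 16 0
```

The green carrier is on the rail, fully home against the stop, and its clamp knob is turned clockwise to its stop. I handed the job in at about 21.6 s of the 54 s allowed, with the robot clear and reading almost no force.

- **Fit on the rail:** I set the carrier down on the bare plinth and slid it on from the nose end. The last wrist view put the card at rail x 100.4 mm, y 0.6 mm, square to within about 0.5°, with no gap at the stop.
- **Clamp:** I turned the knob until its stop pushed back with about 1 N m. The last view read it at about 80° from the carriage, or 1.40 rad, which matches the stop angle.
- **Mended along the way:** tightening the knob twisted the carriage about 3.5° in its play and drew it back about 2 mm. I regripped the card, squared it and pressed it to the stop again. The knob stayed tight, but this last push came after the tightening.
- **Orange carrier:** my colour check before handing in found no pixels in either picture, so it showed nothing. Comparing the first and last top pictures after handing in showed no change around the orange carrier.

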